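Seat a stone-set pin with sprung tongs

TASK

Use the sprung copper tongs, never the robot's own fingers, to lift the brass pin with the red stone out of the wooden rack and press it into the bore of the steel block, past the stiff ejector, until its flange is fully home, flush on the block. Seat it there with a steady push of about 10 N for about a second, never pushing much harder or squeezing it hard, for the stone's sake. Then let the pin go, stand the tongs upright back in their wooden stand, and leave the pin with the green stone and the other things on the table undisturbed.

Things in the scene. Friction and masses are not known exactly. Their poses are not given: they have to be found in the camera images.
- tongs: Sprung copper tongs, standing upright in the stand, tips down; 132 mm tall in all, 70 g. Origin: between the tips, at their lower end (z up the tongs, towards the bow at the top). The two arms hang from hinges 125 mm above the origin and close along the tongs' y axis; both always move equally.
- tongs_grip (a point): Middle of the tongs between the two black rubber grip pads, 88 mm above the tips' lower end, where the tongs are taken from above and squeezed (along the tongs' y). Pads 16 mm wide (x), 32 mm high, centred at this height, 37 mm below the hinges; 37 to 40 mm over their outer faces when open, about 6 mm less when closed on a pin. The bow ends 44 mm over this point.
- tongs_left: The tongs' arm on the +y side. Origin on its hinge. At its lower end is a V-grooved tip, 14 mm high and 15 mm wide, made for a 10 mm round stem, which it draws into the middle. Open, there are 20 mm between the tips.
- tongs_right: The tongs' arm on the -y side, mirror image of tongs_left. Spring: the arms begin to close at about 3 N on the rubber pads and are shut on a pin's stem at about 10 N; each further newton on the pads puts about 0.3 N on the pin. 5 to 6 N holds the tongs with the tips still apart, 15 to 22 N also holds a pin, which slides up between the tips, to the flange, when pushed with 1 to 3 N.
- tongs_stand: Fixed wooden stand for the tongs, base 52 x 74 x 5 mm, origin under its centre. On the base is an upright pocket, inside 23 mm (x) by 47 mm (y), its floor 5 mm and its flared rim 47 mm above the table. The tongs stand in it with their tips on its floor and their y along the stand's y.
- red_pin_stem (a point): Brass pin with a red stone: middle of its stem, where the tongs' tips take it. Stem 10 mm in diameter, 17 mm long (8.5 mm up and down from here); above it the stone, 12 mm wide, 5.5 mm high; below it a flange, 20 mm across, 3 mm thick, whose underside is 11.5 mm below this point. 30 g.
- red_pin_flange (a point): The same red pin: centre of its flange's underside; z along the pin, upwards. Below it is the plug, 12 mm in diameter, 13 mm long with a tapered foot. The tongs' tips can rest on the flange (3 mm above this point) and push on it.
- green_pin_stem (a point): A second, equal pin with a green stone, middle of its stem. Not to be moved.
- rack: Fixed light wood rack, 44 (x) x 115 (y) x 24 mm, origin under its centre. It has two holes, 15 mm wide and 18 mm deep, 35 mm from its centre along +y and -y; a pin stands in each, plug down, flange on the rack's top. Either pin may be in either hole.
- socket: Fixed dark steel block, 56 x 56 x 32 mm, origin under its centre, with a bore of 15 mm in the middle of its top.
- socket_mouth (a point): Centre of the bore's mouth, on the top face of the steel block. In the bore is a brass ejector that runs stiffly: it starts 7 to 10 mm below the mouth (not reported), gives way at about 6 N and stays where it is pushed. The pin's plug stops on it 3 to 6 mm before home; pushed on, the flange comes down hard on the block.
- red_mug: Wide red mug, 92 mm high, bystander; origin under its centre.
- black_pliers: Black pliers, 155 mm long, lying flat, bystander.
- steel_block: Small bright steel bench block, 62 x 62 x 20 mm, bystander.
- brown_stone: Rough brown stone, 56 mm long, 30 mm high, bystander.

How it is judged:
On the way, in this order (a step that is already met when the one before it is completed fails the run):
1. the tongs hold the red pin clear above the rack (height (world z) of red_pin_flange above 0.05 m and contact force between each of tongs_left, tongs_right and red_pin above 0.5 N), for 0.2 s.
2. the red pin is pressed home in the steel block, its flange within 1.5 mm of the top face, with a steady push of at least 7 N (z of red_pin_flange in the frame of socket_mouth between -0.002 and 0.0015 m and horizontal distance between red_pin_flange and socket_mouth below 0.003 m and angle between red_pin_flange's own z axis and vertical below 0.1 rad and contact force between red_pin and socket above 7 N), for 0.3 s.
At the end, for the whole second after the job is handed in: The red pin stands upright in the bore with its flange within 1.5 mm of the block's top, let go; the tongs stand at rest and upright (within 0.2 rad) in their stand's pocket, tips within 12 mm of its centre and down on its floor (lower end less than 12 mm above the table) (z of red_pin_flange in the frame of socket_mouth between -0.002 and 0.0015 m and horizontal distance between red_pin_flange and socket_mouth below 0.003 m and angle between red_pin_flange's own z axis and vertical below 0.1 rad and contact force between tongs and red_pin below 0.05 N and horizontal distance between tongs and tongs_stand below 0.012 m and height (world z) of tongs below 0.012 m and angle between tongs's own z axis and vertical below 0.2 rad and linear speed of tongs below 0.02 m/s); the robot touches nothing.
It fails at once if the robot itself touches the red pin (contact force between any of the fingers, the arm and red_pin above 0.3 N).
It fails at once if an arm of the tongs squeezes the red pin with more than 15 N (contact force between any of tongs_left, tongs_right and red_pin above 15 N).
It fails at once if the red pin is pushed against the steel block and its ejector with more than 16 N (contact force between red_pin and socket above 16 N).
It fails at once if the green pin is moved more than 10 mm (distance of green_pin_stem from where it was at the start of the episode above 0.01 m).
It fails at once if a bystander is moved more than 15 mm (distance of any of red_mug, black_pliers, steel_block, brown_stone from where it was at the start of the episode above 0.015 m).
It also fails if it takes over 72 s, if anything falls off the work surface, if the arm or the gripper's body presses on something with over 40 N, if the wrist force passes 120 N, or if a joint passes its speed limit or range.

ROBOT

A 6-joint arm with a two-finger parallel gripper is mounted at the origin on a cart in front of the work surface, level with it; the furniture and walls round the work are solid. World frame = base frame: x ahead of the robot, y to its left, z up, the work surface at z = 0. Lengths are in m, angles in rad, forces in N, time in s.
With the tool pointing down it reaches from about 0.325 to 0.775 m from the base axis. Payload 9.3 kg.
Tool frame: the origin (TCP) lies between the finger pads; the fingertips stand 14 mm ahead of it and the grasp point (between the pads) lies 5 mm behind it; z points along the fingers, y is the line along which they close (so a half turn about z gives the same grasp; the last joint's range is limited). The gripper opens to 85 mm and grips with 20 to 120 N. Pads are 22 mm wide; open, the fingers measure 114 mm over their backs; the gripper's body (76 mm by 85 mm) begins 54 mm behind the grasp point. The pads swing forward as they close: fully open they stand 13 mm farther back than shut.
Start: joints at [-1.361, 0.259, 0.021, 1.334, 0, 1.418], TCP at [0.195, -0.514, 0.245] pointing down, gripper open.
Joint ranges: [-3.04, 3.04], [-0.91, 1.82], [-1.04, 1.36], [-1.92, 1.95], [-1.52, 1.45], [-3.14, 3.14]. Speed limits (rad/s): [2.22, 2.22, 2.79, 3.14, 3.14, 3.14].

INTERFACE

Orientations are given as a unit quaternion [x, y, z, w].
In Python, from cell import manip, vision, workorder, finder gives the robot as it stands.
- The arm moves only by the tool move_arm, never from a script. Its argument "deltas" is a list of rows, each a list of 5 numbers: the finger opening in mm, from 0 to 85.4, then the shift along the tool's x, y, z scaled (see below), then the turn about the tool's z scaled (see below). A call has 1 to 12 rows; each row shifts and turns the commanded pose from where the row before left it, along the tool's axes as they then stand; what a row does not reach is not made up. The controller multiplies each number of a shift by 0.25 m and each number of a turn by 4 degrees. A row lasts 1/10 s, in which the tool goes at most 50 mm and 8.59 degrees, less where a joint would pass 70% of its speed; a pose out of reach is approached as far as the arm can. A call with a number of a shift or a turn outside -1 to 1 is refused whole. A call with a gripper value outside its range is refused whole. The fingers move at their own pace and stop on an object; "grip_force" is the grip in N (left out, the last holds). Time passes only in rows, so rows that do not move let the fingers close. It gives the time, the measured TCP pose, the force, the opening and the grip force at its end, in the units of the state.
- manip.state(): the state, without advancing time (a new reading comes with each control period).
- vision.snapshot(name): name is "scene" or "top" or "wrist"; returns the picture (480x640x3 uint8, red, green, blue); there is no depth.
- vision.calibration(name): a dict with "fx", "fy", "cx", "cy" (pixels), "dist_coeffs" ([k1, k2, p1, p2, k3] as OpenCV has them; the pictures are not rectified), "extrinsics" (4x4, takes a point from camera to world coordinates); the wrist camera has in their place "hand_eye" (4x4, takes a point from camera to tool coordinates, whose origin is the TCP and whose axes are the flange's). Camera axes: x right, y up, looking along -z (the intrinsics and any distortion apply to the point x, -y, -z); pixel columns grow to the right and rows downward; lengths in m; the calibration is good to about 2 mm. A picture is of the moment at which its call begins: read the wrist's pose just before it. calibration takes no time and is no camera call.
- workorder.sign_off(): hands the job in; it is judged then, once.
Trained networks look in the newest picture that a camera, given by its name, has taken for a name from the list of things; names that differ only in an ending like _2 or _b are one class to them, and where a whole thing is asked for, a point or a joint stands for the part that bears it (a point fixed in the world has none). Each returns a list of dicts, best first, with "confidence" (0 to 1); they miss things now and then, are a little off and sometimes report something else, mostly with a low value. They report only what shows in the picture. A call takes as long as a camera call.
- finder.boxes_of(camera, target): "extent" ([left, top, right, bottom] as shares, 0 to 1, of the picture: columns of its width, rows of its height, round what is visible of it).
- finder.silhouettes(camera, target): "mask" (480x640 bool, what is visible of it) and "extent" ([left, top, right, bottom] as shares, 0 to 1, of the picture: columns of its width, rows of its height, round what is visible of it).
- finder.landmark_of(camera, target): "point" ([column, row] as shares, 0 to 1, of the picture: columns of its width, rows of its height: a listed point, or the origin of a listed thing).
The state is a dict: "time_s": time; "joint_positions": joint angles; "joint_velocities": joint speeds; "joint_torque": joint torques, N m; "ee_pos": TCP position; "eef_rot": TCP orientation; "wrist_force": force on the tool from outside, world axes, zero at the start; "torque": the same for the moment, N m; "finger_gap": finger opening in m; "finger_force": force on a finger pad.
Only numpy, scipy, OpenCV 4.12 (cv2) and the standard library are available. Lean on these libraries where they do the work, as an engineer would, in place of code of your own. Each camera call takes 0.05 s, during which the arm holds its last target. There are 200 camera calls.

## Working session

There is one attempt and no reset: what is moved stays moved. The work goes in short steps, Python scripts to look and compute and a tool call to move; the robot and the scene stay as the last step left them, time stands still between calls to the robot, and variables do not carry over. Pictures are saved under pics/ and viewed, at most 10 in all, crops included, and the job is handed in when it is done.

Besides the shell and the picture viewer there is one more tool, called after ">>>" as a command line: name --pt "numbers of a row" for each row, then --argument value for the rest. move_arm: Moves the arm, as the interface text tells. Shifts and turns lie within -1 to 1; 1 stands for 0.25 m of shift or 4 degrees of turn. Its arguments: {"type":"object","properties":{"deltas":{"type":"array"},"grip_force":{"type":"number"}},"required":["deltas"]}

```bash
mkdir -p pics; ls; cat > h.py <<'E'
import numpy as np, cv2
from scipy.spatial.transform import Rotation as R
from cell import manip, vision, workorder, finder
def snap(n,f=None):
    s=manip.state(); im=np.asarray(vision.snapshot(n))
    if f: cv2.imwrite('pics/'+f,im[:,:,::-1])
    return s,im
def cam(n,s):
    c=vision.calibration(n)
    if 'extrinsics' in c: T=np.array(c['extrinsics'])
    else:
        W=np.eye(4);W[:3,:3]=R.from_quat(s['eef_rot']).as_matrix();W[:3,3]=s['ee_pos'];T=W@np.array(c['hand_eye'])
    K=np.array([[c['fx'],0,c['cx']],[0,c['fy'],c['cy']],[0,0,1]]);return K,np.array(c['dist_coeffs'],float),T
def ray(n,s,uv):
    K,d,T=cam(n,s);p=cv2.undistortPoints(np.array([[uv]],float),K,d)[0,0]
    v=T[:3,:3]@np.array([p[0],-p[1],-1]);return T[:3,3],v
def atz(n,s,uv,z):
    o,v=ray(n,s,uv);return o+v*(z-o[2])/v[2]
def tri(rs):
    A=0;b=0
    for o,v in rs:
        v=v/np.linalg.norm(v);P=np.eye(3)-np.outer(v,v);A=A+P;b=b+P@o
    return np.linalg.solve(A,b)
def proj(n,s,X):
    K,d,T=cam(n,s);p=np.linalg.inv(T)@np.append(X,1);q=np.array([[p[0],-p[1],-p[2]]])
    return cv2.projectPoints(q,np.zeros(3),np.zeros(3),K,d)[0][0,0]
def lm(n,t):
    return [(round(r['confidence'],2),np.array(r['point'])*[640,480]) for r in finder.landmark_of(n,t)]
E
cat > a.py <<'E'
from h import *
np.set_printoptions(precision=4,suppress=True)
s,a=snap('scene','s.png'); s,b=snap('top','t.png'); 
print(s)
Z=dict(tongs_grip=.093,tongs=.005,tongs_stand=0,red_pin_stem=.0355,green_pin_stem=.0355,rack=0,socket_mouth=.032,socket=0,red_mug=0,black_pliers=.01,steel_block=.01,brown_stone=.015)
for t,z in Z.items():
    r=[lm(n,t) for n in ('scene','top')]
    for n,q in zip(('scene','top'),r):
        for c,p in q[:2]: print(t,n,c,p,atz(n,s,p,z)[:2])
    if r[0] and r[1]: print('   tri',tri([ray('scene',s,r[0][0][1]),ray('top',s,r[1][0][1])]))
print(cam('top',s)[2],cam('scene',s)[2])
print(vision.calibration('wrist'))
E
python3 a.py
```

```text
pics
{'time_s': 0.05, 'joint_positions': array([-1.3606,  0.2592,  0.0208,  1.3337, -0.    ,  1.4182]), 'joint_velocities': array([-0.0005, -0.002 , -0.0006, -0.0016, -0.0015,  0.0012]), 'joint_torque': array([  0.0038, -55.7248,  34.5451,   0.0118,  -0.0003,   0.    ]), 'ee_pos': array([ 0.1951, -0.5139,  0.2447]), 'eef_rot': array([ 0.9836,  0.1804, -0.    , -0.0007]), 'wrist_force': array([-0.1415,  0.2649, -0.3506]), 'torque': array([ 0.0205,  0.0208, -0.0413]), 'finger_force': 0.0, 'finger_gap': 0.08525505629941277}
tongs_grip scene 0.71 [375.616 280.896] [0.4293 0.1534]
tongs_grip scene 0.48 [263.424 213.984] [ 0.5187 -0.1373]
tongs_grip top 0.46 [264.128 257.616] [0.426  0.1545]
   tri [0.4272 0.1537 0.091 ]
tongs scene 0.49 [370.112 301.584] [0.4298 0.1504]
tongs top 0.64 [268.224 255.792] [0.435  0.1546]
   tri [0.4343 0.1538 0.0142]
tongs_stand scene 0.65 [369.92  302.688] [0.4297 0.1504]
tongs_stand scene 0.53 [312.832 286.32 ] [0.5072 0.0404]
tongs_stand top 0.79 [270.4   258.624] [0.4276 0.1496]
tongs_stand top 0.49 [409.024 234.48 ] [ 0.4809 -0.2176]
   tri [ 0.4281  0.
[... 1699 characters left out ...]
296] [0.6284 0.0534]
   tri [0.5876 0.0666 0.1243]
[[-0.028   0.9942 -0.1038  0.3698]
 [-0.9996 -0.0286 -0.0045  0.018 ]
 [-0.0075  0.1037  0.9946  1.1965]
 [ 0.      0.      0.      1.    ]] [[-0.8017 -0.4629  0.3781  0.8504]
 [ 0.5975 -0.6396  0.4837  0.5009]
 [ 0.0179  0.6137  0.7894  0.9115]
 [ 0.      0.      0.      1.    ]]
{'fx': 356.91160037501385, 'fy': 356.91160037501385, 'cx': 321.04296078296966, 'cy': 238.70595292076885, 'dist_coeffs': array([-0.0207,  0.    ,  0.    ,  0.    ,  0.    ]), 'hand_eye': array([[ 0.002 ,  0.9606,  0.2779,  0.0699],
       [ 1.    , -0.0022,  0.0004, -0.0005],
       [ 0.001 ,  0.2779, -0.9606, -0.128 ],
       [ 0.    ,  0.    ,  0.    ,  1.    ]])}
```

```bash
python3 -c "
import cv2
a=cv2.imread('pics/s.png')[160:340,220:400];b=cv2.imread('pics/t.png')[160:310,240:440]
cv2.imwrite('pics/c.png',cv2.hconcat([cv2.resize(a,(400,400),interpolation=2),cv2.resize(cv2.copyMakeBorder(b,0,50,0,0,0),(400,400),interpolation=2)]))"
```

```text
(no output)
```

View pics/c.png

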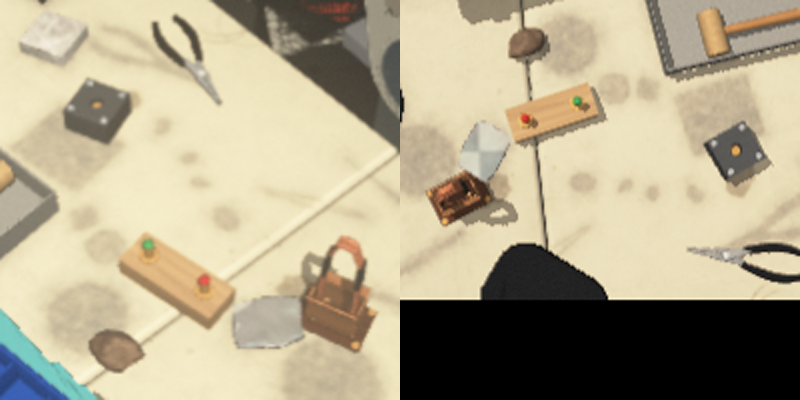

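The crop shows the red pin in the rack's +y hole (top ≈ (302,220), scene ≈ (312,287)) and the green pin in the other one (top ≈ (328,210)). The tongs are in the stand at top ≈ (268,257), and the socket is at top ≈ (407,235).

>>> move_arm --pt "85 0.158 -0.0956 0 0" --pt "85 0.158 -0.0956 0 0" --pt "85 0.158 -0.0956 0 0" --pt "85 0.158 -0.0956 0 0" --pt "85 0.158 -0.0956 0 0" --pt "85 0.158 -0.0956 0 0" --pt "85 0.158 -0.0956 0 0" --pt "85 0.158 -0.0956 0 0" --pt "85 0.158 -0.0956 0 0" --pt "85 0.158 -0.0956 0 0" --pt "85 0 0 0 0" --pt "85 0 0 0 0" --grip_force 20

```text
time_s: 2.5
ee_pos: [0.48, -0.1496, 0.2451]
eef_rot: [0.983, 0.182, -0.0, -0.0]
wrist_force: [-0.8, 0.3, -0.7]
finger_gap: 0.0852
finger_force: 0.0
```

```bash
cat > w.py <<'E'
import sys
from h import *
np.set_printoptions(precision=4,suppress=True)
s,b=snap('wrist',sys.argv[1]);print(s['time_s'],s['ee_pos'],s['eef_rot'],s['wrist_force'],s['finger_gap'],s['joint_positions'])
Z=dict(tongs_grip=.093,tongs=.005,tongs_stand=0,red_pin_stem=.0355,red_pin_flange=.024,green_pin_stem=.0355,rack=0,socket_mouth=.032,socket=0)
for t in (sys.argv[2:] or Z):
    for c,p in lm('wrist',t)[:2]: print(t,c,p,atz('wrist',s,p,Z[t])[:2])
E
python3 w.py w1.png socket_mouth socket rack red_pin_stem green_pin_stem
```

```text
2.5 [ 0.48   -0.1496  0.2451] [ 0.9833  0.1818 -0.0002 -0.    ] [-0.7624  0.3373 -0.663 ] 0.08524102607012259 [-0.4691  0.1783 -0.0851  1.3077 -0.0003  2.3069]
socket_mouth 0.72 [376.704 230.208] [ 0.4808 -0.2076]
socket 0.57 [370.624 221.376] [ 0.4814 -0.2054]
rack 0.84 [170.368  87.312] [0.5349 0.0299]
rack 0.21 [372.992 222.384] [ 0.4813 -0.2082]
red_pin_stem 0.76 [116.928  78.192] [0.5265 0.0616]
green_pin_stem 0.93 [193.792  85.68 ] [ 0.5445 -0.0039]
```

View pics/w1.png

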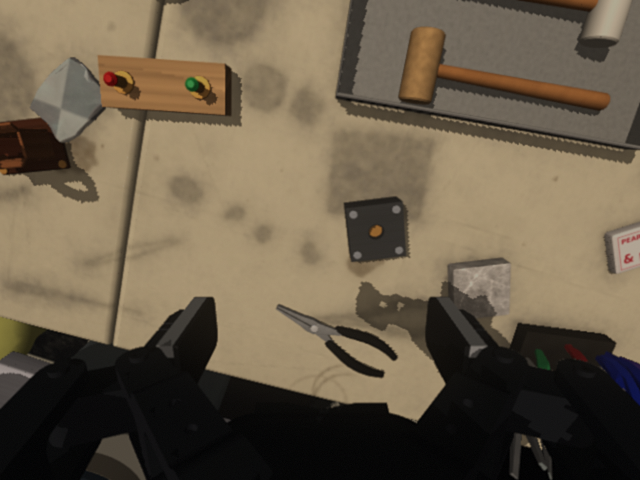

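The picture shows the socket bore at (376,231), the rack's red pin at (112,80), the green pin at (195,84), and the stand cut off at the left edge. I'll move over the stand next.

>>> move_arm --pt "85 0.037 -0.171 0 0" --pt "85 0.037 -0.171 0 0" --pt "85 0.037 -0.171 0 0" --pt "85 0.037 -0.171 0 0" --pt "85 0.037 -0.171 0 0" --pt "85 0.037 -0.171 0 0" --pt "85 0 0 0 -1" --pt "85 0 0 0 -1" --pt "85 0 0 0 -1" --pt "85 0 0 0 -1" --pt "85 0 0 0 -1" --pt "85 0 0 0 0"

```text
time_s: 4.0
ee_pos: [0.4406, 0.1082, 0.2454]
eef_rot: [0.937, 0.348, 0.0, 0.0]
wrist_force: [0.5, 0.1, 0.1]
finger_gap: 0.0847
finger_force: 0.0
```

```bash
python3 w.py w2.png tongs_grip tongs_stand tongs rack red_pin_stem red_pin_flange green_pin_stem
```

```text
4.0 [0.4406 0.1082 0.2454] [0.9374 0.3483 0.0001 0.    ] [0.4863 0.0919 0.1269] 0.08469223123620016 [ 0.0556  0.0939 -0.1859  1.2908 -0.      2.4857]
tongs_grip 0.76 [272.576 200.496] [0.4305 0.1514]
tongs_stand 0.79 [284.992 188.496] [0.4281 0.1485]
tongs 0.75 [283.584 185.184] [0.4307 0.1519]
tongs 0.65 [484.416  93.12 ] [0.6269 0.0616]
rack 0.67 [441.728 186.192] [0.5375 0.0261]
rack 0.45 [286.592 186.   ] [0.4312 0.1489]
red_pin_stem 0.86 [416.128 176.304] [0.5239 0.0633]
red_pin_stem 0.41 [282.624 186.384] [0.4344 0.1521]
red_pin_flange 0.54 [416.384 172.512] [0.5277 0.0626]
green_pin_stem 0.7 [481.984 205.296] [ 0.5461 -0.0044]
```

View pics/w2.png

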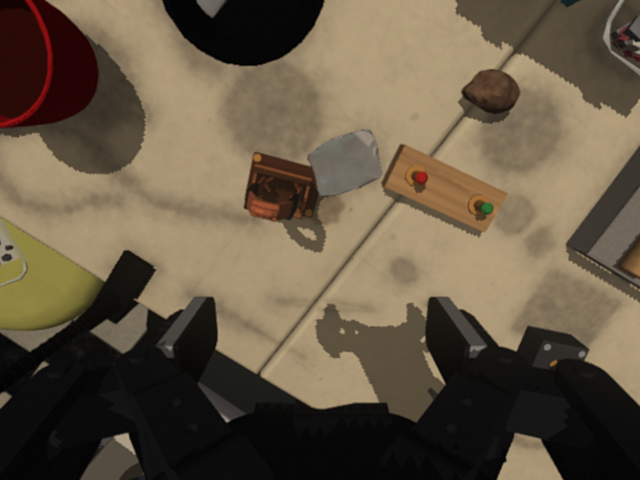

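Here the tongs and stand are at about (283,188), the red pin at (418,177) and the green pin at (484,207). I'll zoom in on the stand to get its orientation.

```bash
python3 -c "
import cv2
a=cv2.imread('pics/w2.png')
cv2.imwrite('pics/c2.png',cv2.hconcat([cv2.resize(a[140:240,230:330],(400,400),interpolation=2),cv2.resize(a[135:235,385:510],(400,320),interpolation=2)[:,:] if 0 else cv2.resize(a[130:230,395:495],(400,400),interpolation=2)]))"
```

```text
(no output)
```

View pics/c2.png

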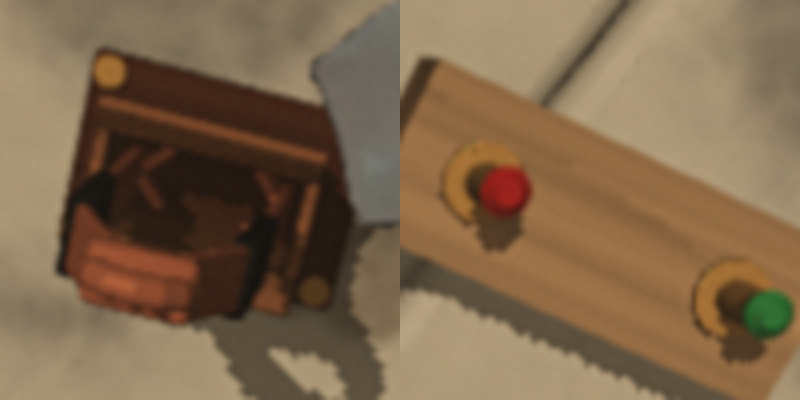

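```bash
cat > b.py <<'E'
from h import *
np.set_printoptions(precision=4,suppress=True)
s=manip.state()
P=lambda x,y,z:atz('wrist',s,(230+x/4,140+y/4),z)[:2]
Q=lambda x,y,z:atz('wrist',s,(395+(x-400)/4,130+y/4),z)[:2]
def ang(a,b): d=a-b; return np.degrees(np.arctan2(d[1],d[0]))
a,b=P(95,48,.005),P(330,105,.005);print('base edge',a,b,np.linalg.norm(a-b),ang(a,b))
a,b=P(100,100,.047),P(325,160,.047);print('rim',a,b,np.linalg.norm(a-b),ang(a,b))
a,b=P(82,212,.098),P(260,252,.098);print('pads',a,b,(a+b)/2,np.linalg.norm(a-b),ang(a,b))
a,b=P(108,70,.005),P(315,292,.005);print('corner dots mid',(a+b)/2,np.linalg.norm(a-b))
r,g=Q(485,183,.024),Q(738,302,.024);print('flanges',r,g,np.linalg.norm(r-g),ang(r,g))
r,g=Q(508,190,.0495),Q(770,313,.0495);print('stones',r,g,np.linalg.norm(r-g),ang(r,g))
a=Q(438,58,.024);b=Q(800,225,.024);print('rack edge',ang(a,b))
print('grey',tri([ray('wrist',s,(345,160)),ray('top',s,(282.5,235))]))
print('tool yaw',R.from_quat(s['eef_rot']).as_matrix()[:2,:2])
E
python3 b.py
```

```text
base edge [0.4368 0.1963] [0.4647 0.1425] 0.060681963474277 117.3627159919987
rim [0.435  0.1838] [0.4579 0.1368] 0.052273508177413025 115.94501169667171
pads [0.425  0.1688] [0.4415 0.1376] [0.4332 0.1532] 0.03524935281661559 117.9771502059202
corner dots mid [0.43   0.1523] 0.07710365539358364
flanges [0.5253 0.0611] [ 0.546  -0.0074] 0.07156448197085326 106.784966806444
stones [0.5252 0.0629] [ 0.5453 -0.0031] 0.0690050860665663 106.853265002563
rack edge 107.60453825737636
grey [ 0.4912  0.1187 -0.0245]
tool yaw [[ 0.7576  0.6527]
 [ 0.6527 -0.7576]]
```

>>> move_arm --pt "85 0.043 -0.08 0 0" --pt "85 0.043 -0.08 0 0" --pt "85 0 0 0 0.865" --pt "85 0 0 0 0.865" --pt "85 0 0 0 0.865" --pt "85 0 0 0 0.865" --pt "85 0 0 0.13 0" --pt "85 0 0 0.13 0" --pt "85 0 0 0 0" --pt "85 0 0 0 0"

```text
time_s: 5.4
ee_pos: [0.4306, 0.1533, 0.1808]
eef_rot: [0.972, 0.233, -0.0, -0.0]
wrist_force: [0.2, -0.3, 0.2]
finger_gap: 0.0851
finger_force: 0.0
```

```bash
python3 w.py w3.png tongs_grip tongs_stand tongs rack red_pin_stem red_pin_flange; python3 -c "
import cv2
a=cv2.imread('pics/w3.png')
cv2.imwrite('pics/c3.png',cv2.resize(a[60:360,160:500],(680,600),interpolation=2))"
```

```text
5.4 [0.4306 0.1533 0.1808] [ 0.9725  0.2329 -0.0004 -0.    ] [ 0.1823 -0.2694  0.2176] 0.08507740106247395 [ 0.158   0.1321 -0.3098  1.1296  0.      2.8294]
tongs_stand 0.61 [325.632 218.688] [0.4313 0.1499]
tongs 0.79 [323.712 221.808] [0.429  0.1507]
rack 0.6 [507.712 175.296] [0.5368 0.0278]
red_pin_stem 0.77 [485.696 169.488] [0.5276 0.0634]
red_pin_flange 0.71 [482.688 168.48 ] [0.5287 0.0609]
```

View pics/c3.png

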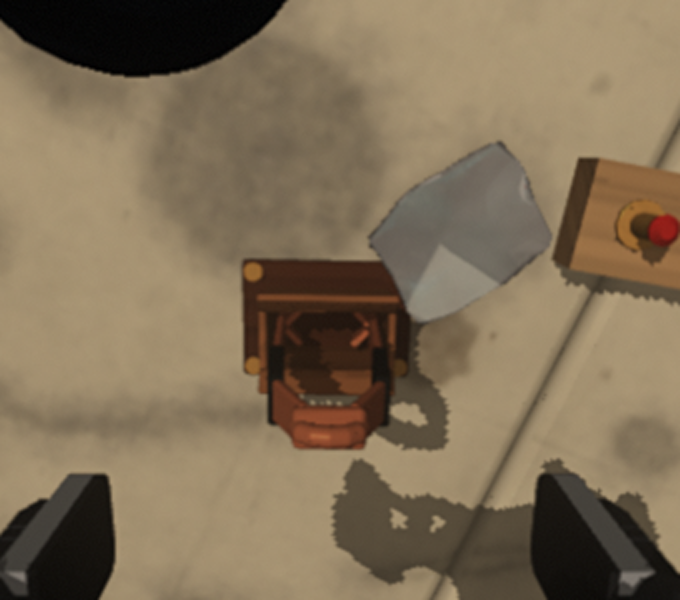

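The tongs are square in the view: bow at about (325,272), and pads at about x=297 and x=350 (rows 235–270). The stand's far base edge is at row 191. I'll compute the exact centre from these.

```bash
cat > c.py <<'E'
from h import *
np.set_printoptions(precision=4,suppress=True)
s=manip.state();M=R.from_quat(s['eef_rot']).as_matrix();t=np.array(s['ee_pos'])
def L(x,y,z): return ((atz('wrist',s,(160+x/2,60+y/2),z)-t)@M)[:2]*1000
print('base far edge',L(326,261,.005), 'L/R',L(243,300,.005),L(410,350,.005))
print('base dots',L(253,271,.005),L(252,366,.005),L(400,368,.005))
print('rim far outer/inner',L(330,297,.047),L(330,304,.047),'sides',L(262,340,.047),L(399,340,.047))
print('pads top L/R',L(272,424,.109),L(388,424,.109),'low far',L(275,346,.077),L(381,346,.077))
print('bow top',L(330,410,.137),L(330,447,.13),L(292,430,.135),L(367,430,.135))
E
python3 c.py
```

```text
base far edge [24.886   0.9176] L/R [  7.8746 -35.0098] [-14.4586  38.1995]
base dots [ 20.5317 -30.3635] [-21.9985 -31.8538] [-22.7853  34.0433]
rim far outer/inner [17.6489  2.2578] [14.9875  2.2712] sides [  1.0134 -23.4711] [ 1.126  28.5333]
pads top L/R [ -8.7124 -15.6017] [-8.6362 19.1923] low far [  6.8224 -16.5081] [ 6.8996 19.2075]
bow top [6.1673 1.4511] [-7.0918  1.5858] [-0.1606 -8.4394] [-0.1175 11.1826]
```

>>> move_arm --pt "72 -0.004 0.006 0 0" --pt "72 0 0 0.1 0" --pt "72 0 0 0.1 0" --pt "72 0 0 0.1 0" --pt "72 0 0 0.05 0" --pt "72 0 0 0.025 0" --pt "72 0 0 0 0" --pt "42 0 0 0 0" --pt "42 0 0 0 0" --pt "42 0 0 0 0" --pt "42 0 0 0 0" --pt "42 0 0 0 0"

```text
time_s: 6.95
ee_pos: [0.4305, 0.1515, 0.0868]
eef_rot: [0.972, 0.233, 0.0, 0.0]
wrist_force: [0.1, -0.2, -0.1]
finger_gap: 0.0419
finger_force: 0.0
```

>>> move_arm --pt "38 0 0 0 0" --pt "38 0 0 0 0" --pt "37 0 0 0 0" --pt "37 0 0 0 0" --pt "36 0 0 0 0" --pt "36 0 0 0 0"

```text
time_s: 7.55
ee_pos: [0.4306, 0.1515, 0.0867]
eef_rot: [0.972, 0.233, 0.0, -0.0]
wrist_force: [-0.0, 0.2, 4.7]
finger_gap: 0.0361
finger_force: 4.4
```

>>> move_arm --pt "35.3 0 0 0 0" --pt "35.3 0 0 0 0" --pt "35.3 0 0 -0.01 0" --pt "35.3 0 0 -0.01 0" --pt "35.3 0 0 0 0"

```text
time_s: 8.05
ee_pos: [0.4304, 0.1515, 0.0916]
eef_rot: [0.972, 0.233, -0.0, -0.0]
wrist_force: [-0.5, -0.0, -1.1]
finger_gap: 0.0351
finger_force: 4.7
```

>>> move_arm --pt "35.3 0 0 -0.06 0" --pt "35.3 0 0 -0.1 0" --pt "35.3 0 0 -0.1 0" --pt "35.3 0 0 -0.03 0" --pt "35.3 0 0 0 0" --pt "35.3 0.0447 0.123 0 0" --pt "35.3 0.0447 0.123 0 0" --pt "35.3 0.0447 0.123 0 0" --pt "35.3 0.0447 0.123 0 0" --pt "35.3 0 0 0 0" --pt "35.3 0 0 0 0"

```text
time_s: 9.15
ee_pos: [0.5254, 0.0617, 0.1623]
eef_rot: [0.973, 0.232, -0.001, -0.001]
wrist_force: [-0.2, -0.7, -0.7]
finger_gap: 0.0354
finger_force: 4.7
```

```bash
python3 w.py w4.png tongs red_pin_stem red_pin_flange; python3 -c "
import cv2
a=cv2.imread('pics/w4.png')
cv2.imwrite('pics/c4.png',cv2.resize(a[100:350,230:530],(720,600),interpolation=2))"
```

```text
9.15 [0.5254 0.0617 0.1623] [ 0.9726  0.2323 -0.0014 -0.0005] [-0.1606 -0.6866 -0.7079] 0.035433454655796885 [-0.0418  0.2634 -0.1878  1.1226  0.0002  2.6308]
tongs 0.86 [319.68 255.12] [0.5001 0.0512]
red_pin_stem 0.88 [319.168 234.576] [0.5237 0.0633]
red_pin_flange 0.6 [348.8  391.68] [ 0.4031 -0.0274]
```

View pics/c4.png

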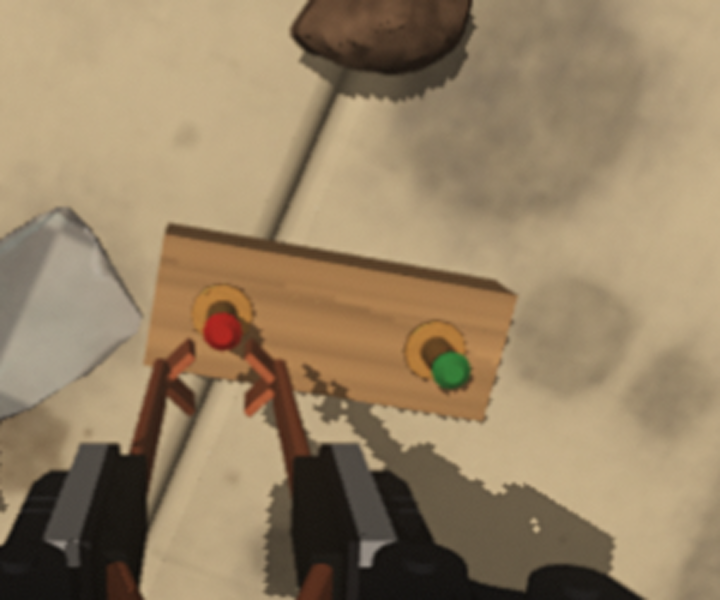

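The picture shows the tips' V's centred at about (322,257), with the red stone at (322,237) and its flange at (322,230). The tongs hang straight.

```bash
cat > d.py <<'E'
from h import *
np.set_printoptions(precision=4,suppress=True)
s=manip.state();M=R.from_quat(s['eef_rot']).as_matrix();t=np.array(s['ee_pos'])
def L(x,y,z): return ((atz('wrist',s,(230+x/2.4,100+y/2.4),z)-t)@M)[:2]*1000
z=t[2]-.0817+.014
for p in [(192,345),(170,376),(195,412),(245,345),(272,378),(247,412)]: print('tip',L(*p,z))
print('stone',L(222,331,.046),'flange L,R',L(192,312,.026),L(253,312,.026),'top edge',L(222,285,.027))
print('green stone',L(451,370,.046),'fl',L(404,350,.026),L(466,352,.026))
m,sd=cv2.threshold,0
E
python3 d.py
```

```text
tip [10.3428 -6.9412]
tip [  2.5055 -12.3053]
tip [-6.7783 -6.3223]
tip [10.3736  5.7176]
tip [ 2.0561 12.3283]
tip [-6.746   6.3889]
stone [-0.5232  0.4026] flange L,R [ 0.0603 -9.1657] [ 0.1067 10.4023] top edge [9.1866 0.4271]
green stone [-12.6459  69.8035] fl [-12.543  59.674] [-13.1799  79.9418]
```

>>> move_arm --pt "35.3 -0.0096 0.002 0 0" --pt "35.3 0 0 0.03 0" --pt "35.3 0 0 0.04 0" --pt "35.3 0 0 0.04 0" --pt "35.3 0 0 0.04 0" --pt "35.3 0 0 0.036 0" --pt "35.3 0 0 0.02 0" --pt "35.3 0 0 0 0" --pt "35.3 0 0 0 0"

```text
time_s: 10.25
ee_pos: [0.5242, 0.0605, 0.1126]
eef_rot: [0.972, 0.233, 0.0, 0.0]
wrist_force: [0.5, 1.1, -0.6]
finger_gap: 0.0354
finger_force: 4.7
```

>>> move_arm --pt "35.3 0 0 0.007 0" --pt "35.3 0 0 0 0" --pt "34 0 0 0 0" --pt "33 0 0 0 0" --pt "32 0 0 0 0" --pt "31 0 0 0 0" --pt "31 0 0 0 0" --grip_force 20

```text
time_s: 10.95
ee_pos: [0.5242, 0.0606, 0.1109]
eef_rot: [0.972, 0.233, 0.0, 0.0]
wrist_force: [-0.3, 0.4, -0.0]
finger_gap: 0.0323
finger_force: 19.8
```

>>> move_arm --pt "31 0 0 -0.02 0" --pt "31 0 0 -0.06 0" --pt "31 0 0 -0.1 0" --pt "31 0 0 -0.06 0" --pt "31 0 0 0 0" --pt "31 0 0 0 0" --pt "31 0 0 0 0" --pt "31 0 0 0 0"

```text
time_s: 11.75
ee_pos: [0.5237, 0.0606, 0.1699]
eef_rot: [0.972, 0.233, -0.001, -0.0]
wrist_force: [0.6, -1.6, -1.1]
finger_gap: 0.0322
finger_force: 20.1
```

```bash
python3 w.py w5.png tongs red_pin_stem red_pin_flange; python3 -c "
import cv2
a=cv2.imread('pics/w5.png')
cv2.imwrite('pics/c5.png',cv2.resize(a[150:350,230:430],(600,600),interpolation=2))"
```

```text
11.75 [0.5237 0.0606 0.1699] [ 0.9725  0.233  -0.0008 -0.0002] [ 0.5704 -1.596  -1.0919] 0.03220549656820901 [-0.0441  0.2548 -0.1795  1.1381  0.      2.6272]
tongs 0.8 [321.28 252.72] [0.4988 0.0486]
tongs 0.68 [321.28 256.8 ] [0.4955 0.0469]
red_pin_stem 0.95 [319.68  254.976] [0.5057 0.0534]
red_pin_stem 0.28 [321.792 244.704] [0.5139 0.0558]
```

View pics/c5.png

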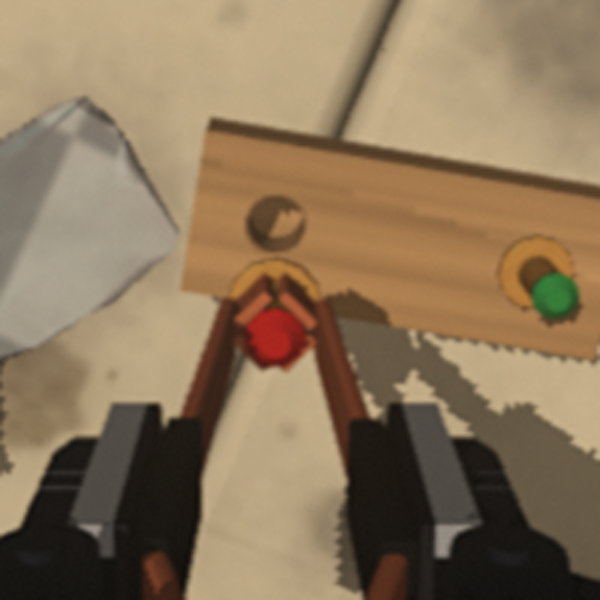

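The pin is held upright between the tips: stone at about (322,262), with the empty rack hole at about (322,224) behind it. Next I'll work out its offset in the tool frame.

```bash
cat > e.py <<'E'
from h import *
np.set_printoptions(precision=4,suppress=True)
s=manip.state();M=R.from_quat(s['eef_rot']).as_matrix();t=np.array(s['ee_pos'])
def L(x,y,z): return ((atz('wrist',s,(230+x/3,150+y/3),z)-t)@M)[:2]*1000
z=t[2]-.0754
print('stone',L(275,335,z+.0113),'flange far edge',L(275,258,z-.0085),'flange L R',L(231,292,z-.009),L(321,292,z-.009))
print('hole',L(247,222,.024),L(304,222,.024),'far/near',L(275,197,.024),L(275,250,.024))
E
python3 e.py
```

```text
stone [ 0.7588 -0.2312] flange far edge [10.4222 -0.2425] flange L R [ 2.9131 -9.3758] [2.9584 9.3434]
hole [ 2.7109 -7.5663] [2.7459 7.462 ] far/near [ 9.4654 -0.2003] [-4.9248 -0.1648]
```

>>> move_arm --pt "31 -0.046 0.0627 0 0" --pt "31 -0.092 0.1255 0 0" --pt "31 -0.092 0.1255 0 0" --pt "31 -0.092 0.1255 0 0" --pt "31 -0.092 0.1255 0 0" --pt "31 -0.092 0.1255 0 0" --pt "31 -0.092 0.1255 0 0" --pt "31 -0.046 0.0627 0 0" --pt "31 0 0 0 0" --pt "31 0 0 0 0" --pt "31 0 0 0 0"

```text
time_s: 13.05
ee_pos: [0.4802, -0.2073, 0.1707]
eef_rot: [0.972, 0.233, -0.0, -0.0]
wrist_force: [-0.4, -0.5, -1.3]
finger_gap: 0.0323
finger_force: 20.1
```

```bash
python3 w.py w6.png red_pin_stem socket_mouth socket; python3 -c "
import cv2
a=cv2.imread('pics/w6.png')
cv2.imwrite('pics/c6.png',cv2.resize(a[150:350,230:430],(600,600),interpolation=2))"
```

```text
13.05 [ 0.4802 -0.2073  0.1707] [ 0.9724  0.2333 -0.     -0.0002] [-0.3662 -0.4695 -1.323 ] 0.03230557813417216 [-0.5682  0.2467 -0.1885  1.1359  0.0002  2.1024]
red_pin_stem 0.89 [320.384 257.904] [ 0.4603 -0.2161]
socket_mouth 0.56 [322.816 230.592] [ 0.4799 -0.2081]
socket 0.71 [323.008 220.32 ] [ 0.4806 -0.2081]
```

View pics/c6.png

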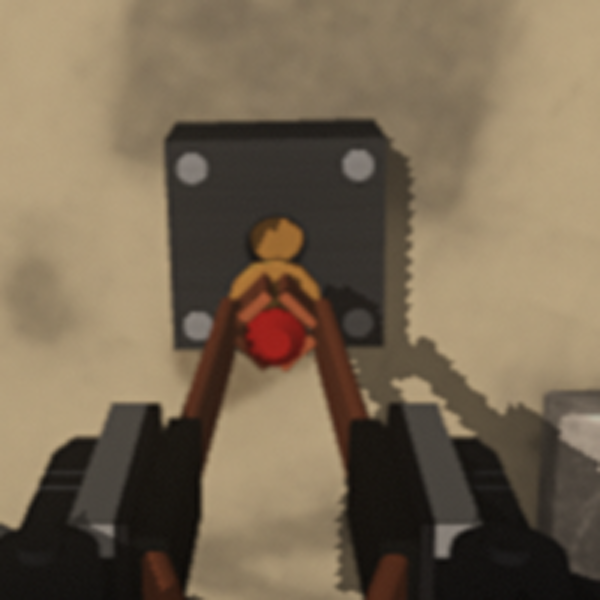

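The picture shows the bore's rim at about (322,231), the pin's flange and stone just below it, and the block's top face with its four corner screws. I'll compute the offsets.

```bash
cat >> e.py <<'E'
print('bore',L(247,240,.032),L(306,240,.032),'far',L(276,215,.032))
d=[L(*p,.032) for p in [(192,168),(358,165),(358,323),(198,325)]];print('dots',*d,np.mean(d,0))
d=[L(*p,.032) for p in [(167,138),(384,138),(384,346),(175,349)]];print('corners',*d,np.mean(d,0))
E
python3 e.py
```

```text
stone [ 0.7593 -0.2325] flange far edge [10.4208 -0.2439] flange L R [ 2.9141 -9.3772] [2.9574 9.3423]
hole [ 2.5918 -7.5803] [2.6256 7.475 ] far/near [ 9.3567 -0.2012] [-5.0568 -0.1656]
bore [-0.2195 -7.3978] [-0.185  7.805] far [6.412  0.0569]
dots [ 18.5713 -21.2182] [19.4322 20.7387] [-22.7639  21.7486] [-23.4203 -20.4334] [-2.0451  0.2089]
corners [ 26.1978 -27.3513] [26.3158 27.1012] [-29.1996  28.803 ] [-30.1779 -26.6618] [-1.716   0.4728]
```

>>> move_arm --pt "31 -0.0084 0.0016 0 0" --pt "31 0 0 0.03 0" --pt "31 0 0 0.06 0" --pt "31 0 0 0.03 0" --pt "31 0 0 0.014 0" --pt "31 0 0 0 0" --pt "31 0 0 0 0"

```text
time_s: 13.95
ee_pos: [0.4786, -0.2096, 0.1376]
eef_rot: [0.972, 0.233, 0.0, 0.0]
wrist_force: [-0.2, 0.2, -0.8]
finger_gap: 0.0321
finger_force: 20.1
```

```bash
python3 w.py w7.png red_pin_stem socket_mouth socket; python3 -c "
import cv2
a=cv2.imread('pics/w7.png')
cv2.imwrite('pics/c7.png',cv2.resize(a[180:310,250:400],(692,600),interpolation=2))"
```

```text
13.95 [ 0.4786 -0.2096  0.1376] [0.9725 0.233  0.0001 0.0001] [-0.2102  0.2246 -0.8418] 0.03211209777592337 [-0.5734  0.2678 -0.2491  1.0536 -0.      2.0978]
red_pin_stem 0.72 [322.88  257.616] [ 0.47   -0.2147]
socket_mouth 0.9 [323.072 241.104] [ 0.4796 -0.2099]
socket 0.81 [319.808 225.504] [ 0.4812 -0.2065]
```

View pics/c7.png

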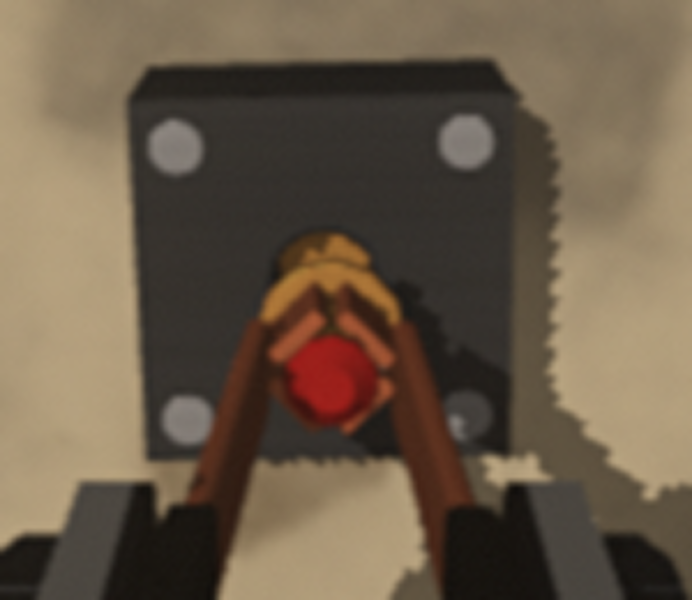

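The plug is about 5 mm above the mouth. The flange spans x≈307–337, the bore's far rim is visible just above it at row ≈230, and the stone is at (322,262).

```bash
cat > f.py <<'E'
from h import *
np.set_printoptions(precision=2,suppress=True)
s=manip.state();M=R.from_quat(s['eef_rot']).as_matrix();t=np.array(s['ee_pos'])
k=692/150
def L(x,y,z): return ((atz('wrist',s,(250+x/k,180+y/k),z)-t)@M)[:2]*1000
z=t[2]-.0754
print('stone',L(332,380,z+.0113),'flange far',L(331,260,z-.0085),'L R',L(262,315,z-.009),L(401,315,z-.009))
d=[L(*p,.032) for p in [(175,147),(467,142),(467,414),(187,420)]];print('dots',*d,np.mean(d,0))
d=[L(*p,.032) for p in [(130,98),(515,95),(510,456),(148,460)]];print('corners',*d,np.mean(d,0))
print('bore far',L(325,232,.032),'LR', L(278,265,.032),L(372,265,.032))
E
python3 f.py
```

```text
stone [ 0.33 -0.06] flange far [10.19 -0.19] L R [ 2.29 -9.51] [2.33 9.3 ]
dots [ 20.99 -22.77] [21.81 19.45] [-20.16  20.52] [-21.22 -21.95] [ 0.35 -1.19]
corners [ 28.14 -29.06] [28.69 26.16] [-27.    27.27] [-27.78 -28.06] [ 0.51 -0.92]
bore far [ 8.32 -1.05] LR [ 3.27 -7.98] [3.3 5.9]
```

>>> move_arm --pt "31 0.001 -0.004 0 0" --pt "31 0 0 0 0" --pt "31 0 0 0.01 0" --pt "31 0 0 0.01 0" --pt "31 0 0 0.01 0" --pt "31 0 0 0 0" --grip_force 22

```text
time_s: 14.75
ee_pos: [0.478, -0.2084, 0.1293]
eef_rot: [0.972, 0.233, -0.0, -0.0]
wrist_force: [0.3, 1.2, -1.3]
finger_gap: 0.0323
finger_force: 22.0
```

>>> move_arm --pt "31 0 0 0.006 0" --pt "31 0 0 0.006 0" --pt "31 0 0 0 0"

```text
time_s: 15.05
ee_pos: [0.4781, -0.2084, 0.1266]
eef_rot: [0.972, 0.233, -0.0, -0.0]
wrist_force: [-0.2, 0.8, -1.8]
finger_gap: 0.032
finger_force: 22.1
```

>>> move_arm --pt "31 0 0 0.006 0" --pt "31 0 0 0 0"

```text
time_s: 15.25
ee_pos: [0.4781, -0.2085, 0.1251]
eef_rot: [0.972, 0.233, -0.0, -0.0]
wrist_force: [0.3, -0.1, -2.5]
finger_gap: 0.0323
finger_force: 22.1
```

>>> move_arm --pt "31 0 0 0.004 0" --pt "31 0 0 0 0"

```text
time_s: 15.45
ee_pos: [0.4782, -0.2085, 0.1242]
eef_rot: [0.972, 0.233, -0.0, -0.0]
wrist_force: [0.4, -0.2, -1.1]
finger_gap: 0.0319
finger_force: 22.1
```

>>> move_arm --pt "31 0 0 0.004 0" --pt "31 0 0 0 0"

```text
time_s: 15.65
ee_pos: [0.4781, -0.2084, 0.1232]
eef_rot: [0.972, 0.233, -0.0, -0.0]
wrist_force: [-0.6, -0.2, -1.8]
finger_gap: 0.0321
finger_force: 22.1
```

>>> move_arm --pt "31 0 0 0.004 0" --pt "31 0 0 0 0"

```text
time_s: 15.85
ee_pos: [0.4782, -0.2085, 0.1223]
eef_rot: [0.972, 0.233, 0.0, 0.0]
wrist_force: [0.6, 0.0, -0.5]
finger_gap: 0.0321
finger_force: 21.9
```

>>> move_arm --pt "31 0 0 0.004 0" --pt "31 0 0 0 0"

```text
time_s: 16.05
ee_pos: [0.4783, -0.2085, 0.1213]
eef_rot: [0.972, 0.233, 0.0, 0.0]
wrist_force: [-0.5, 0.3, 0.8]
finger_gap: 0.0322
finger_force: 22.0
```

>>> move_arm --pt "31 0 0 0.004 0" --pt "31 0 0 0 0"

```text
time_s: 16.25
ee_pos: [0.4782, -0.2085, 0.1203]
eef_rot: [0.972, 0.233, 0.0, 0.0]
wrist_force: [0.5, 0.5, 1.2]
finger_gap: 0.0326
finger_force: 22.0
```

>>> move_arm --pt "31 0 0 0.003 0" --pt "31 0 0 0 0"

```text
time_s: 16.45
ee_pos: [0.4783, -0.2085, 0.1197]
eef_rot: [0.972, 0.233, 0.0, 0.0]
wrist_force: [-0.8, 0.2, 3.1]
finger_gap: 0.0323
finger_force: 22.1
```

>>> move_arm --pt "31 0 0 0.003 0" --pt "31 0 0 0 0"

```text
time_s: 16.65
ee_pos: [0.4783, -0.2085, 0.1189]
eef_rot: [0.972, 0.233, 0.0, 0.0]
wrist_force: [-0.9, -0.5, 4.3]
finger_gap: 0.0322
finger_force: 22.1
```

>>> move_arm --pt "31 0 0 0.002 0" --pt "31 0 0 0 0"

```text
time_s: 16.85
ee_pos: [0.4783, -0.2085, 0.1183]
eef_rot: [0.972, 0.233, 0.0, 0.0]
wrist_force: [-0.0, 0.4, 4.6]
finger_gap: 0.0321
finger_force: 22.2
```

>>> move_arm --pt "31 0 0 0.002 0" --pt "31 0 0 0 0"

```text
time_s: 17.05
ee_pos: [0.4782, -0.2085, 0.1177]
eef_rot: [0.972, 0.233, -0.0, 0.0]
wrist_force: [-0.0, -0.4, 4.8]
finger_gap: 0.0324
finger_force: 22.1
```

>>> move_arm --pt "31 0 0 0.002 0" --pt "31 0 0 0 0"

```text
time_s: 17.25
ee_pos: [0.4782, -0.2085, 0.1172]
eef_rot: [0.972, 0.233, -0.0, 0.0]
wrist_force: [0.1, -0.6, 3.9]
finger_gap: 0.0321
finger_force: 22.1
```

>>> move_arm --pt "31 0 0 0.002 0" --pt "31 0 0 0 0"

```text
time_s: 17.45
ee_pos: [0.4782, -0.2085, 0.1167]
eef_rot: [0.972, 0.233, -0.0, -0.0]
wrist_force: [-0.2, 0.3, 4.2]
finger_gap: 0.0323
finger_force: 22.1
```

>>> move_arm --pt "31 0 0 0.002 0" --pt "31 0 0 0 0"

```text
time_s: 17.65
ee_pos: [0.4783, -0.2085, 0.1165]
eef_rot: [0.972, 0.233, 0.0, 0.0]
wrist_force: [-0.1, 0.2, 7.0]
finger_gap: 0.0323
finger_force: 22.2
```

>>> move_arm --pt "31 0 0 0.001 0" --pt "31 0 0 0 0" --pt "31 0 0 0 0"

```text
time_s: 17.95
ee_pos: [0.4784, -0.2085, 0.1164]
eef_rot: [0.972, 0.233, 0.0, 0.0]
wrist_force: [-0.5, 0.4, 8.6]
finger_gap: 0.032
finger_force: 22.3
```

>>> move_arm --pt "31 0 0 0 0" --pt "31 0 0 0 0" --pt "31 0 0 0 0" --pt "31 0 0 0 0" --pt "31 0 0 0 0"

```text
time_s: 18.45
ee_pos: [0.4784, -0.2085, 0.1164]
eef_rot: [0.972, 0.233, 0.0, 0.0]
wrist_force: [-1.1, -0.4, 8.3]
finger_gap: 0.0322
finger_force: 22.3
```

>>> move_arm --pt "31 0 0 0 0" --pt "31 0 0 0 0" --pt "31 0 0 0 0" --pt "31 0 0 0 0" --pt "31 0 0 0 0" --pt "31 0 0 0 0"

```text
time_s: 19.05
ee_pos: [0.4784, -0.2086, 0.1164]
eef_rot: [0.972, 0.233, 0.0, 0.0]
wrist_force: [-0.3, -0.0, 7.5]
finger_gap: 0.0321
finger_force: 22.3
```

```bash
python3 w.py w8.png red_pin_flange; python3 -c "
import cv2
a=cv2.imread('pics/w8.png')
cv2.imwrite('pics/c8.png',cv2.resize(a[180:310,250:400],(692,600),interpolation=2))"
```

```text
19.05 [ 0.4784 -0.2086  0.1164] [0.9725 0.233  0.0003 0.0003] [-0.3251 -0.0074  7.4538] 0.03208025912724716 [-0.572   0.2833 -0.286   1.0007  0.0001  2.0992]
red_pin_flange 0.67 [323.008 247.104] [ 0.4793 -0.2089]
```

View pics/c8.png

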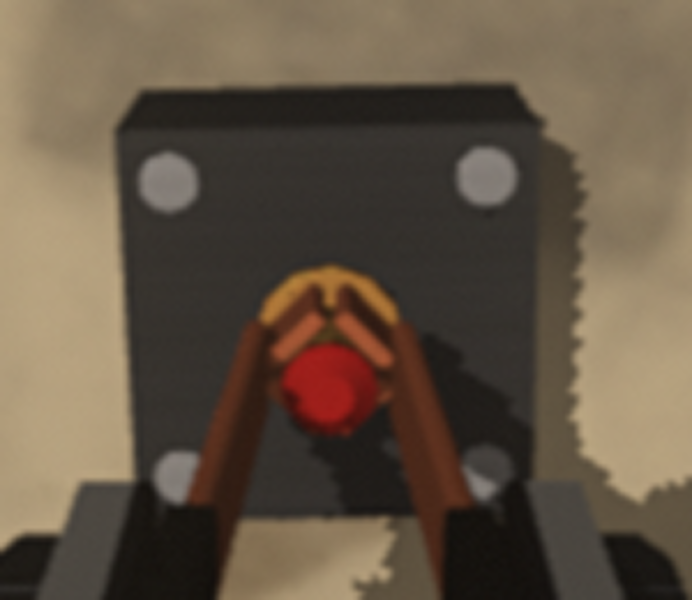

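The flange sits centred on the block (far edge row ≈238, stone at (322,264)), with the tips resting on it. The force stiffened sharply at TCP 0.1165, so it is home. I'll add a slight push for margin.

>>> move_arm --pt "31 0 0 0.001 0" --pt "31 0 0 0 0" --pt "31 0 0 0 0" --pt "31 0 0 0 0" --pt "31 0 0 0 0" --pt "31 0 0 0 0" --pt "31 0 0 0 0" --pt "31 0 0 0 0"

```text
time_s: 19.95
ee_pos: [0.4785, -0.2086, 0.1164]
eef_rot: [0.972, 0.233, 0.0, 0.0]
wrist_force: [-0.4, 0.4, 11.9]
finger_gap: 0.0325
finger_force: 22.4
```

>>> move_arm --pt "31 0 0 -0.002 0" --pt "31 0 0 -0.001 0" --pt "33 0 0 0 0" --pt "34.5 0 0 0 0" --pt "35.3 0 0 0 0" --pt "35.3 0 0 0 0" --pt "35.3 0 0 0 0"

```text
time_s: 20.65
ee_pos: [0.4781, -0.2084, 0.1163]
eef_rot: [0.972, 0.233, -0.0, -0.0]
wrist_force: [-0.3, -0.6, 2.1]
finger_gap: 0.0356
finger_force: 4.5
```

>>> move_arm --pt "35.3 0 0 -0.01 0" --pt "35.3 0 0 -0.02 0" --pt "35.3 0 0 -0.03 0" --pt "35.3 0 0 -0.06 0" --pt "35.3 0 0 -0.08 0" --pt "35.3 0 0 -0.04 0" --pt "35.3 0 0 0 0" --pt "35.3 0 0 0 0"

```text
time_s: 21.45
ee_pos: [0.478, -0.2084, 0.1762]
eef_rot: [0.972, 0.233, -0.0, -0.0]
wrist_force: [0.0, -0.3, -0.8]
finger_gap: 0.0351
finger_force: 4.6
```

```bash
python3 w.py w9.png red_pin_stem tongs; python3 -c "
import cv2
a=cv2.imread('pics/w9.png')
cv2.imwrite('pics/c9.png',cv2.resize(a[150:350,230:430],(600,600),interpolation=2))"
```

```text
21.45 [ 0.478  -0.2084  0.1762] [ 0.9725  0.233  -0.0001 -0.0001] [ 0.0063 -0.3375 -0.8089] 0.03513347190828771 [-0.5721  0.2408 -0.1819  1.1482 -0.      2.0992]
red_pin_stem 0.66 [320.128 232.992] [ 0.4746 -0.2086]
red_pin_stem 0.44 [439.808 302.016] [ 0.467  -0.3238]
tongs 0.97 [319.424 253.68 ] [ 0.45   -0.2203]
```

View pics/c9.png

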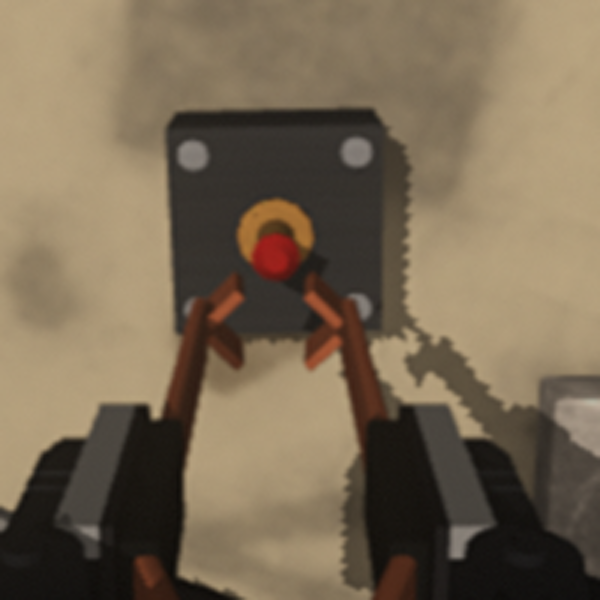

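The pin stands flush and upright in the bore (flange at about (322,228)), and the tongs are clear and unshifted in the gripper, with their tips at (321,257). That was the 11th picture, one over the allowance, so I won't view any more. Returning the tongs.

>>> move_arm --pt "35.3 0.027 -0.076 0 0" --pt "35.3 0.0537 -0.152 0 0" --pt "35.3 0.0537 -0.152 0 0" --pt "35.3 0.0537 -0.152 0 0" --pt "35.3 0.0537 -0.152 0 0" --pt "35.3 0.0537 -0.152 0 0" --pt "35.3 0.0537 -0.152 0 0" --pt "35.3 0.0537 -0.152 0 0" --pt "35.3 0.0537 -0.152 0 0" --pt "35.3 0.027 -0.076 0 0" --pt "35.3 0 0 0 0" --pt "35.3 0 0 0 0"

```text
time_s: 22.8
ee_pos: [0.4307, 0.1513, 0.1761]
eef_rot: [0.972, 0.234, -0.0, 0.0]
wrist_force: [0.8, -0.2, -0.6]
finger_gap: 0.0353
finger_force: 4.6
```

```bash
python3 w.py w10.png tongs_stand tongs
```

```text
22.8 [0.4307 0.1513 0.1761] [ 0.9723  0.2337 -0.0004  0.0001] [ 0.8335 -0.234  -0.6398] 0.035318498719376985 [ 0.1539  0.1343 -0.32    1.1174 -0.0003  2.8237]
tongs_stand 0.76 [323.52  219.984] [0.4304 0.1495]
tongs 0.88 [319.168 254.688] [0.4017 0.1391]
```

>>> move_arm --pt "35.3 0 0 0.06 0" --pt "35.3 0 0 0.06 0" --pt "35.3 0 0 0.04 0" --pt "35.3 0 0 0.04 0" --pt "35.3 0 0 0 0"

```text
time_s: 23.45
ee_pos: [0.4305, 0.1507, 0.1254]
eef_rot: [0.973, 0.233, -0.001, -0.0]
wrist_force: [-0.9, -0.2, -0.7]
finger_gap: 0.0356
finger_force: 4.6
```

>>> move_arm --pt "35.3 0 0 0.04 0" --pt "35.3 0 0 0.04 0" --pt "35.3 0 0 0.04 0" --pt "35.3 0 0 0.02 0" --pt "35.3 0 0 0 0" --pt "35.3 0 0 0 0"

```text
time_s: 24.05
ee_pos: [0.4311, 0.1512, 0.0916]
eef_rot: [0.972, 0.233, -0.0, -0.0]
wrist_force: [-0.2, -0.2, 0.3]
finger_gap: 0.0355
finger_force: 4.6
```

>>> move_arm --pt "35.3 0 0 0.008 0" --pt "35.3 0 0 0.006 0" --pt "35.3 0 0 0 0" --pt "35.3 0 0 0 0"

```text
time_s: 24.45
ee_pos: [0.431, 0.1512, 0.0881]
eef_rot: [0.972, 0.233, 0.0, -0.0]
wrist_force: [-1.0, -0.6, -0.1]
finger_gap: 0.0349
finger_force: 4.6
```

>>> move_arm --pt "35.3 0 0 0.004 0" --pt "35.3 0 0 0.002 0" --pt "35.3 0 0 0 0" --pt "37 0 0 0 0" --pt "39 0 0 0 0" --pt "42 0 0 0 0" --pt "50 0 0 0 0" --pt "72 0 0 0 0" --pt "72 0 0 0 0" --pt "72 0 0 0 0"

```text
time_s: 25.45
ee_pos: [0.431, 0.1512, 0.0865]
eef_rot: [0.972, 0.233, 0.0, -0.0]
wrist_force: [-0.4, -0.7, -0.4]
finger_gap: 0.0719
finger_force: 0.0
```

>>> move_arm --pt "72 0 0 -0.03 0" --pt "72 0 0 -0.06 0" --pt "72 0 0 -0.1 0" --pt "72 0 0 -0.1 0" --pt "72 0 0 -0.09 0" --pt "72 0 0 0 0" --pt "72 0 0 0 0"

```text
time_s: 26.15
ee_pos: [0.4311, 0.1512, 0.182]
eef_rot: [0.972, 0.233, 0.001, 0.0]
wrist_force: [-0.2, 0.2, 0.2]
finger_gap: 0.0722
finger_force: 0.0
```

```bash
python3 w.py w11.png tongs_stand tongs tongs_grip red_pin_stem green_pin_stem; python3 - <<'E'
from h import *
a=cv2.imread('pics/w3.png').astype(float);b=cv2.imread('pics/w11.png').astype(float)
s=manip.state()
# copper bow / black pads compared with the first standing view
A=a[170:300,270:380];d=[(np.abs(A-b[170+i:300+i,270+j:380+j]).mean(),i,j) for i in range(-8,9) for j in range(-8,9)]
print('shift vs w3',min(d))
for n in ('scene','top'): vision.snapshot(n); print(n,[lm(n,t)[:1] for t in('red_pin_stem','green_pin_stem','tongs','tongs_grip')])
E
```

```text
26.15 [0.4311 0.1512 0.182 ] [0.9725 0.233  0.0006 0.    ] [-0.2333  0.1597  0.25  ] 0.07224484490765476 [ 0.1533  0.1297 -0.3096  1.1304  0.      2.8246]
tongs_stand 0.79 [321.408 217.008] [0.4315 0.1518]
tongs 0.71 [321.792 219.6  ] [0.4306 0.1509]
green_pin_stem 0.49 [334.592 270.912] [0.4031 0.1251]
shift vs w3 (np.float64(5.0921445221445225), -1, -3)
scene [[(0.57, array([265.28 , 204.192]))], [(0.53, array([281.28 , 270.288]))], [(0.71, array([369.792, 300.48 ]))], [(0.63, array([376.128, 281.712]))]]
top [[(0.55, array([405.504, 234.576]))], [(0.47, array([332.288, 210.192]))], [(0.23, array([313.024, 216.192]))], [(0.26, array([302.592, 181.296]))]]
```

```bash
python3 -c "
from h import *
print(workorder.sign_off())"
```

```text
the job is handed in; nothing more can be done
None
```

The red pin is seated flush in the steel block (pushed at about 10 N for over a second, then briefly at an estimated 13 N), the tongs are back in their stand, and the job was handed in at about 26 s. No verdict came back, and I viewed 11 pictures, one over the limit of 10.

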